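# Make up a chassis repair kit

## Robot

A 6-joint arm with a two-finger parallel gripper is mounted at the origin on a cart in front of the work surface, level with it; the furniture and walls round the work are solid. World frame = base frame: x ahead of the robot, y to its left, z up, the work surface at z = 0. Lengths are in m, angles in rad, forces in N, time in s.
With the tool pointing down it reaches from about 0.3 to 0.825 m from the base axis. Payload 5.4 kg.
Tool frame: the origin (TCP) lies at the very end of the fingers, on their centre line; the grasp point (between the pads) lies 19 mm behind it; z points along the fingers, y is the line along which they close (so a half turn about z gives the same grasp; the last joint's range is limited). The gripper opens to 92 mm and grips with 3 to 60 N. Pads are 20 mm wide; open, the fingers measure 128 mm over their backs; the gripper's body (75 mm by 189 mm) begins 69 mm behind the grasp point.
Start: joints at [-1.422, 0.158, 1.597, -0, 1.386, -0.21], TCP at [0.202, -0.538, 0.192] pointing down, gripper open.
Joint ranges: [-2.91, 2.91], [-0.94, 2.29], [0.18, 2.7], [-1.29, 4.43], [0.17, 2.64], [-3, 3]. Speed limits (rad/s): [2.57, 2.57, 3.14, 3.14, 3.14, 3.14].

## Interface

Orientations are given as a rotation vector (axis times angle).
In Python, from workcell import bot gives the robot as it stands. Calls block until the motion is done:
- bot.goto(position, orientation): joint-space move of the TCP to a pose.
- bot.line_to(position, rot=None, max_speed=0.15): straight line of the TCP; rot=None keeps the orientation; max_speed is the mean speed in m/s.
- bot.set_joints(angles): joint-space move.
- bot.set_gripper(opening, newtons=None): opening from 0.0 (shut) to 1.0 (fully open); newtons is the grip in N (None keeps the last); returns when the fingers have stopped.
- bot.hold(seconds).
- bot.inverse_kinematics(position, orientation): joint angles nearest the present ones, or None.
- bot.read_camera(name): name is "side" or "top"; returns a dict with "pixels" (384x512x3 uint8, blue, green, red), "fx", "fy", "cx", "cy" (pixels), "R" (3x3) and "t" (3): a world point X has camera coordinates R X + t. Camera axes: x right, y down, z forward; pixel columns grow to the right and rows downward; lengths in m; the calibration is good to about 2 mm. A picture is of the moment at which its call begins. There is no depth.
A pose or a line that the arm cannot do raises bot.MotionError and nothing moves.
- bot.job_done(): hands the job in; it is judged then, once.
Readings, each from a call of its own:
- bot.current_clock(): time.
- bot.current_joints(): joint angles.
- bot.current_joint_vel(): joint speeds.
- bot.current_effort(): joint torques, N m.
- bot.current_ee_pos(): TCP position.
- bot.current_tool_rot(): TCP orientation.
- bot.current_contact_force(): force on the tool from outside, world axes, zero at the start.
- bot.current_ft_torque(): the same for the moment, N m.
- bot.current_opening(): opening from 0.0 (shut) to 1.0 (fully open).
- bot.current_grip_force(): force on a finger pad.
Only numpy, scipy, OpenCV 4.12 (cv2) and the standard library are available. Lean on these libraries where they do the work, as an engineer would, in place of code of your own. Each camera call takes 0.05 s, during which the arm holds its last target. There are 200 camera calls.

## Task

Make up the repair kit in the foam-lined tray: put the small black relay in the nearly square recess, the long green terminal strip in the long recess, the rubber grommet in the small round recess and the solder reel in the large round one. Set each part down upright as it stands and flat on the floor of its recess, without dropping it. Leave the look-alikes, the larger flanged black receptacle and the short green strip, where they lie.

Things in the scene. Friction and masses are not known exactly. Their poses are not given: they have to be found in the camera images.
- relay_center (a point): The relay: a small plain black block with smooth sides, 24 along its x, 20 along its y, 24 mm high. The point is its centre, 12 mm above its underside.
- long_strip_center (a point): The long terminal strip: a green bar, 10 wide along its x, 52 long along its y, 12 mm high. The point is its centre, 6 mm above its underside.
- grommet_center (a point): The grommet: a flat black rubber ring, 28 to 30 mm across, 8 mm high, lying flat; it is stiff, and its colliding shape is a solid square of 28 mm along its x and y. The point is its centre, 4 mm above its underside.
- reel_center (a point): The solder reel: a white reel standing on its flange, 54 mm across along its x and y, 38 mm high, about 0.2 kg. The point is its centre, 19 mm above its underside.
- receptacle_center (a point): The receptacle, not part of the kit: a black block like the relay but larger and with a flange round its top, 36 x 34 mm (38 x 36 over the flange), 23 mm high. The point is its centre.
- short_strip_center (a point): The short terminal strip, not part of the kit: a green bar like the long one, 10 wide along its x, only 31 long along its y, 12 mm high. The point is its centre.
- relay_recess (a point): The nearly square recess for the relay, 42 along its x and 37 mm along its y, in a flat grey foam insert, 100 x 100 x 14 mm. Four such inserts, in no fixed order, lie two by two in one fixed shallow aluminium tray, 216 x 216 mm with a rim 16 mm high; the inserts' tops are flat, 18 mm above the bench, and every recess is 6 mm deep with a black floor, 12 mm above the bench. The point is the centre of the recess floor; z up, x and y along the insert's edges.
- strip_recess (a point): The long narrow recess for the long strip, 27 wide along its x and 69 mm long along its y, in a flat grey foam insert, 100 x 100 x 14 mm. Four such inserts, in no fixed order, lie two by two in one fixed shallow aluminium tray, 216 x 216 mm with a rim 16 mm high; the inserts' tops are flat, 18 mm above the bench, and every recess is 6 mm deep with a black floor, 12 mm above the bench. The point is the centre of the recess floor; z up, x and y along the insert's edges.
- grommet_recess (a point): The smaller round recess, for the grommet, 57 mm in diameter, in a flat grey foam insert, 100 x 100 x 14 mm. Four such inserts, in no fixed order, lie two by two in one fixed shallow aluminium tray, 216 x 216 mm with a rim 16 mm high; the inserts' tops are flat, 18 mm above the bench, and every recess is 6 mm deep with a black floor, 12 mm above the bench. The point is the centre of the recess floor; z up, x and y along the insert's edges.
- reel_recess (a point): The larger round recess, for the solder reel, 75 mm in diameter, in a flat grey foam insert, 100 x 100 x 14 mm. Four such inserts, in no fixed order, lie two by two in one fixed shallow aluminium tray, 216 x 216 mm with a rim 16 mm high; the inserts' tops are flat, 18 mm above the bench, and every recess is 6 mm deep with a black floor, 12 mm above the bench. The point is the centre of the recess floor; z up, x and y along the insert's edges.
Things that resemble listed ones, but are neither listed nor needed, are in the scene too. Leave any turquoise or yellow look-alike of the part that bears grommet_recess alone. Leave any red look-alike of the part that bears relay_center alone.

How it is judged:
At the end, for the whole second after the job is handed in: The relay, long strip, grommet and reel each lie flat on the floor of their own recess (centre within 13 mm of the recess centre, no more than 3 mm above its floor, tilted less than 0.15 rad) and are at rest; the receptacle and the short strip are within 20 mm of where they started (horizontal distance between relay_center and relay_recess below 0.013 m and z of relay_center in the frame of relay_recess below 0.015 m and angle between each of relay_center, long_strip_center, grommet_center, reel_center's own z axis and vertical below 0.15 rad and linear speed of each of relay, long_strip, grommet, reel below 0.02 m/s and horizontal distance between long_strip_center and strip_recess below 0.013 m and z of long_strip_center in the frame of strip_recess below 0.009 m and horizontal distance between grommet_center and grommet_recess below 0.013 m and z of grommet_center in the frame of grommet_recess below 0.007 m and horizontal distance between reel_center and reel_recess below 0.013 m and z of reel_center in the frame of reel_recess below 0.022 m and distance of each of receptacle_center, short_strip_center from where it was at the start of the episode below 0.02 m); the robot touches nothing.
It fails at once if a part of the kit is let fall from more than about 25 mm ((linear speed of relay above 0.7 m/s and contact force between the fingers and relay below 0.05 N) or (linear speed of long_strip above 0.7 m/s and contact force between the fingers and long_strip below 0.05 N) or (linear speed of grommet above 0.7 m/s and contact force between the fingers and grommet below 0.05 N) or (linear speed of reel above 0.7 m/s and contact force between the fingers and reel below 0.05 N)).
It fails at once if the receptacle, which does not belong in the kit, is moved more than 20 mm (distance of receptacle_center from where it was at the start of the episode above 0.02 m).
It fails at once if the short strip, which does not belong in the kit, is moved more than 20 mm (distance of short_strip_center from where it was at the start of the episode above 0.02 m).
It also fails if it takes over 96 s, if anything falls off the work surface, if the arm or the gripper's body presses on something with over 40 N, if the wrist force passes 120 N, or if a joint passes its speed limit or range.

## Working session

There is one attempt and no reset: what is moved stays moved. The work goes in short steps, each a Python script; the robot and the scene stay as the last script left them, time stands still between calls to the robot, and variables do not carry over. Pictures are saved under pics/ and viewed, at most 14 in all, crops included, and the job is handed in when it is done.

```bash
mkdir -p pics; python3 - <<'E'
from workcell import bot
import cv2,numpy as np
for n in("top","side"):
    c=bot.read_camera(n);cv2.imwrite(f"pics/{n}0.png",c["pixels"])
    print(n,c["fx"],c["cx"],c["cy"],np.round(c["R"],3).tolist(),np.round(c["t"],3), np.round(-c["R"].T@c["t"],3))
print(bot.current_tool_rot())
E
```

```text
top 455.61106699865854 267.4469891334832 188.003987630321 [[0.007, -1.0, 0.021], [-0.991, -0.009, -0.13], [0.13, -0.02, -0.991]] [-0.055  0.486  1.183] [ 0.328 -0.027  1.237]
side 452.41334838956925 252.64494725757 193.90667082018606 [[0.992, -0.122, 0.017], [-0.052, -0.545, -0.837], [0.111, 0.83, -0.547]] [-0.49   0.047  1.163] [ 0.359 -0.999  0.683]
[-3.08950906e+00 -5.60272294e-01 -8.36690077e-05]
```

View pics/top0.png

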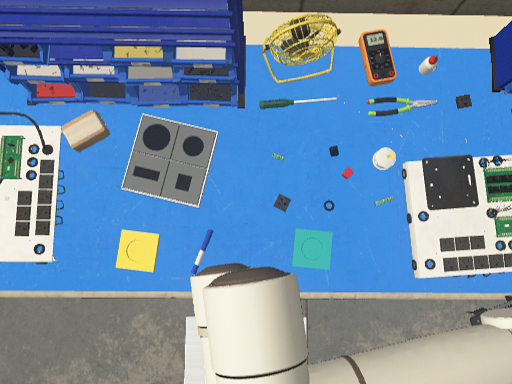

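View pics/side0.png

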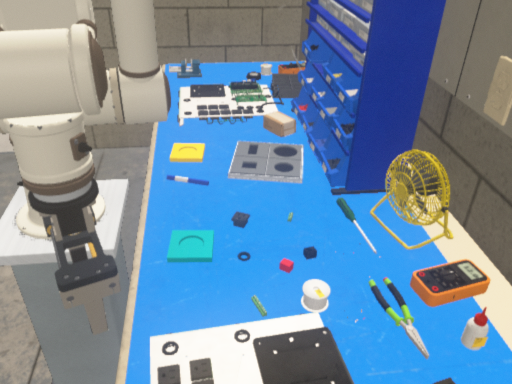

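The top view shows these candidates:
- **Relay:** black blocks at (334,151), (282,202) and (463,101). The small plain one at (334,151) fits; the others look larger. (347,173) is the red look-alike.
- **Strips:** (278,156) is short and (384,201) is long.
- **Grommet and reel:** the ring is at (329,205) and the reel at (384,158).
- **Tray:** it is at about (170,160).

I'll measure these and confirm in one enlarged crop.

```bash
cat > h.py <<'E'
from workcell import bot
import cv2,numpy as np
def ray(c,uv,z):
    d=c["R"].T@np.array([(uv[0]-c["cx"])/c["fx"],(uv[1]-c["cy"])/c["fy"],1.]);o=-c["R"].T@c["t"]
    return (o+d*(z-o[2])/d[2])
def proj(c,X):
    p=c["R"]@np.asarray(X,float)+c["t"];return np.array([c["fx"]*p[0]/p[2]+c["cx"],c["fy"]*p[1]/p[2]+c["cy"]])
def masks(im):
    h=cv2.cvtColor(im,cv2.COLOR_BGR2HSV);H,S,V=cv2.split(h)
    return dict(black=((V<75)).astype(np.uint8),green=((H>35)&(H<88)&(S>60)).astype(np.uint8),white=((S<60)&(V>150)).astype(np.uint8),
      grey=((S<60)&(V>75)).astype(np.uint8))
def blob(c,kind,box,z):
    """largest blob of kind in box (u0,v0,u1,v1): centroid, rect in world on plane z"""
    u0,v0,u1,v1=box;m=masks(c["pixels"])[kind][v0:v1,u0:u1]
    cs,_=cv2.findContours(m,cv2.RETR_EXTERNAL,cv2.CHAIN_APPROX_NONE)
    k=max(cs,key=cv2.contourArea)
    f=np.zeros_like(m);cv2.drawContours(f,[k],-1,1,-1)
    v,u=np.nonzero(f)   # filled pixels -> world
    P=np.array([ray(c,(a+u0,b+v0),z)[:2] for a,b in zip(u,v)])
    r=cv2.minAreaRect((P*1000).astype(np.float32))
    return (u.mean()+u0,v.mean()+v0),P.mean(0),r,len(u)
E
python3 - <<'E'
from h import *
t=bot.read_camera("top");s=bot.read_camera("side")
T=dict(relay=("black",(322,140,345,162),.024),recep=("black",(268,190,298,214),.023),blk3=("black",(450,90,478,112),.02),grom=("black",(318,196,340,214),.008),
 sshort=("green",(268,148,290,164),.012),slong=("green",(368,192,400,210),.012),reel=("white",(368,142,402,174),.038),
 r1=("black",(138,120,175,155),.012),r2=("black",(178,132,208,160),.012),r3=("black",(128,160,160,185),.012),r4=("black",(170,170,196,194),.012),tray=("grey",(118,108,222,212),.016))
for k,(m,b,z) in T.items():
    uv,p,r,n=blob(t,m,b,z);print(k,np.round(uv,1),"xy",np.round(p,4),"rect c",np.round(r[0],1),"wh",np.round(r[1],1),"a",round(r[2],1),n)
    # side projection for the match
    print("    side",np.round(proj(s,[*p,z]),0))
im=t["pixels"]
a=cv2.resize(im[135:225,260:410],None,fx=5.3,fy=5.3,interpolation=cv2.INTER_CUBIC)[:477]
cv2.imwrite("pics/crop1.png",a)
E
```

```text
relay [333.5 150.8] xy [ 0.5917 -0.2307] rect c [ 591.7 -230.7] wh [23.3 20. ] a 12.1 63
    side [308. 248.]
recep [281.  198.8] xy [ 0.4591 -0.0881] rect c [459.1 -88.4] wh [7.2 3.6] a 63.8 6
    side [243. 215.]
blk3 [463.1 101.1] xy [ 0.7379 -0.5958] rect c [ 738.  -595.8] wh [33.  42.1] a 12.2 169
    side [446. 387.]
grom [328.8 205.1] xy [ 0.4448 -0.2188] rect c [ 445. -218.] wh [21.8 24.6] a 0.5 30
    side [243. 254.]
sshort [277.1 156.1] xy [ 0.5777 -0.0777] rect c [577.6 -78.6] wh [29.   8.3] a 68.4 29
    side [289. 213.]
slong [383.6 200.6] xy [ 0.4578 -0.3677] rect c [ 458.2 -367.4] wh [ 8.6 50.7] a 18.7 47
    side [257. 301.]
reel [383.2 158.6] xy [ 0.5689 -0.3623] rect c [ 569.2 -364.6] wh [54.8 64.8] a 44.1 364
    side [313. 285.]
r1 [156.1 136.9] xy [0.6276 0.254 ] rect c [628.8 254.4] wh [70.4 70.9] a 2.0 551
    side [285. 152.]
r2 [192.6 145.7] xy [0.6042 0.1537] rect c [604.8 154. ] wh [53.2 51.8] a 1.4 313
    side [283. 168.]
r3 [146.1 173.2] xy [0.5269 0.2772] rect c [527.  277.2] wh [67.7 24.3] a 77.4 225
    side [253. 150.]
r4 [183.1 182. ] xy [0.5037 0.1766] rect c [503.7 176.5] wh [36.2 39.5] a 77.7 196
    side [249. 165.]
tray [169.9 160.2] xy [0.5629 0.2133] rect c [564.  213.1] wh [216.8 216.9] a 76.9 6309
    side [267. 158.]
```

View pics/crop1.png

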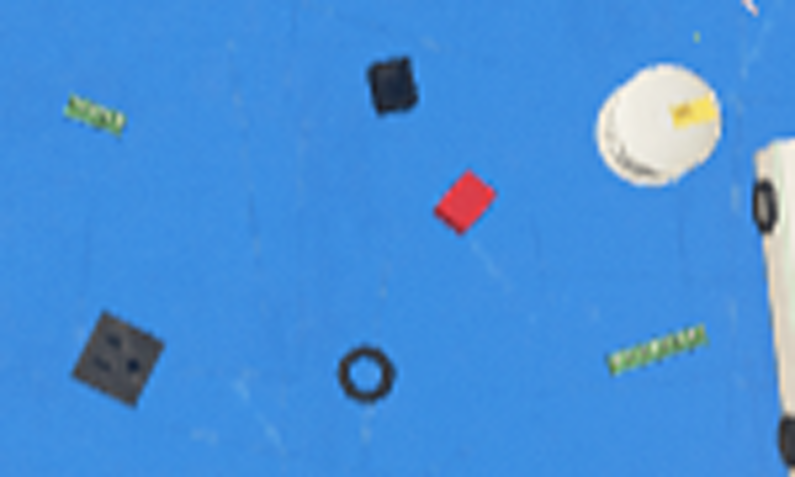

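The crop confirms it. The plain small black block is the relay (23×20 mm measured) and the flanged 4-slot one at (282,202) is the receptacle. The green bar at (384,201) is the long strip (51 mm), and the one at (277,156) is the short strip (29 mm). The recesses are reel (156,137), grommet (193,146), strip (146,173) and relay (183,182), and their sizes and the 217 mm tray match the description. Relay first.

```bash
cat >> h.py <<'E'
from scipy.spatial.transform import Rotation as Ro
def rot(p,deg):
    best=None
    for d in (deg,deg+180):
        a=np.deg2rad(d);y=np.array([np.cos(a),np.sin(a),0]);z=np.array([0,0,-1.]);x=np.cross(y,z)
        rv=Ro.from_matrix(np.c_[x,y,z]).as_rotvec();q=bot.inverse_kinematics(p,rv)
        if q is not None and (best is None or abs(q[5])<best[0]): best=(abs(q[5]),rv)
    return best[1]
VIA=(.43,-.03,.2)
def pick(xy,deg,z,width,newt,up=.12,pre=.03):
    bot.set_gripper(min(1,(width+pre)/.092))
    p=(*xy,up);r=rot(p,deg);bot.goto(p,r);bot.line_to((*xy,z),max_speed=.12)
    bot.set_gripper(0,newt);print("grip mm",bot.current_opening()*92,"N",bot.current_grip_force(),"tcp",np.round(bot.current_ee_pos(),4))
    bot.line_to((*xy,.14),max_speed=.15);print("lifted mm",bot.current_opening()*92,"N",bot.current_grip_force())
def place(xy,deg,z,width,rel=.016):
    p=(*xy,.14);r=rot(p,deg);bot.goto(VIA,rot(VIA,deg));bot.goto(p,r);bot.line_to((*xy,z+.015),max_speed=.12);bot.line_to((*xy,z),max_speed=.03)
    print("down F",np.round(bot.current_contact_force(),1),np.round(bot.current_ee_pos(),4))
    bot.set_gripper((width+rel)/.092);bot.line_to((*xy,.14),max_speed=.15);print("t",bot.current_clock())
def snap(name,n="top",box=None,f=1):
    c=bot.read_camera(n);im=c["pixels"]
    if box:im=im[box[1]:box[3],box[0]:box[2]]
    cv2.imwrite(f"pics/{name}.png",cv2.resize(im,None,fx=f,fy=f,interpolation=cv2.INTER_CUBIC));return c
E
python3 - <<'E'
from h import *
t=bot.read_camera("top");s=bot.read_camera("side")
print("shelf corner",ray(t,(243,107),0),ray(s,(334,191),0),"reel",ray(t,(385.5,157.8),.038))
pick((.5912,-.2303),102,.009,.020,15)
place((.503,.1755),77.5,.0215,.020)
bot.goto(VIA,rot(VIA,90))
snap("a1","top",(110,100,350,230),3.3)
E
```

```text
shelf corner [0.71918602 0.01792759 0.        ] [0.72717187 0.03138502 0.        ] reel [ 0.57100572 -0.36866816  0.038     ]
grip mm 0.409918653576438 N 0.0 tcp [ 0.5912 -0.2303  0.009 ]
lifted mm 0.3401561956773928 N 0.0
down F [ 1.   0.8 -1.2] [0.5029 0.1755 0.0214]
t 12.4
```

View pics/a1.png

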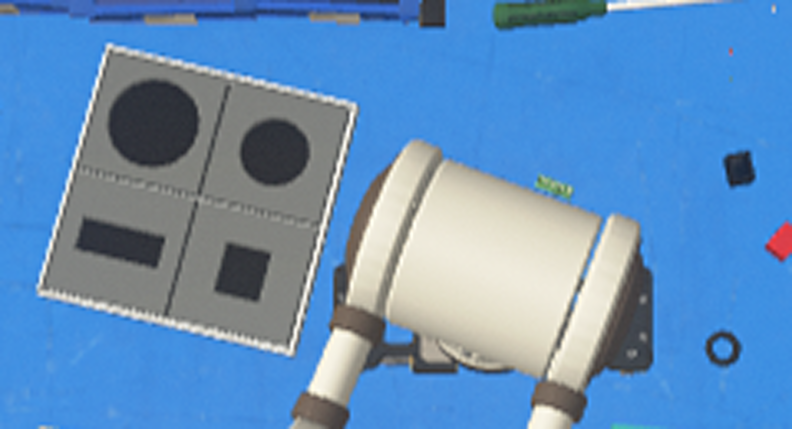

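The picture shows the relay still at about (333.6,151), the recess empty, and the gripper closed on nothing. I'll find out why from near, with the side camera and the gripper down at the block.

```bash
python3 - <<'E'
from h import *
t=bot.read_camera("top");s=bot.read_camera("side")
uv,p,r,n=blob(t,"black",(322,140,345,162),.024);print(uv,p,r,n)
uv,p2,r,n=blob(s,"black",(298,240,322,266),.012);print("side",uv,p2,r,n,"expected uv",proj(s,[*p,.012]))
bot.set_gripper(.55);P=(*p,.06);bot.goto(P,rot(P,102))
a=snap("b1","side",(200,170,400,320),4)
print("tcp uv side",proj(a,bot.current_ee_pos()),bot.current_ee_pos())
E
```

```text
(np.float64(333.4761904761905), np.float64(150.79365079365078)) [ 0.59172948 -0.23071859] ((591.696533203125, -230.66400146484375), (23.287809371948242, 19.972646713256836), 12.094837188720703) 63Traceback (most recent call last):
  File "<stdin>", line 4, in <module>
  File "h.py", line 16, in blob
    k=max(cs,key=cv2.contourArea)
ValueError: max() iterable argument is empty
```

```bash
python3 - <<'E'
from h import *
p=(.5912,-.2303)
bot.set_gripper(.55);P=(*p,.06);bot.goto(P,rot(P,102))
a=snap("b1","side",(200,170,400,320),4)
print("tcp uv side",proj(a,bot.current_ee_pos()),bot.current_ee_pos(),bot.current_opening(), "rot",Ro.from_rotvec(bot.current_tool_rot()).as_matrix().round(2).tolist())
E
```

```text
tcp uv side [309.70192569 234.35451474] [ 0.59172563 -0.22977461  0.06135537] 0.5504513202671308 rot [[0.98, 0.21, 0.0], [0.21, -0.98, -0.0], [0.0, 0.0, -1.0]]
```

View pics/b1.png

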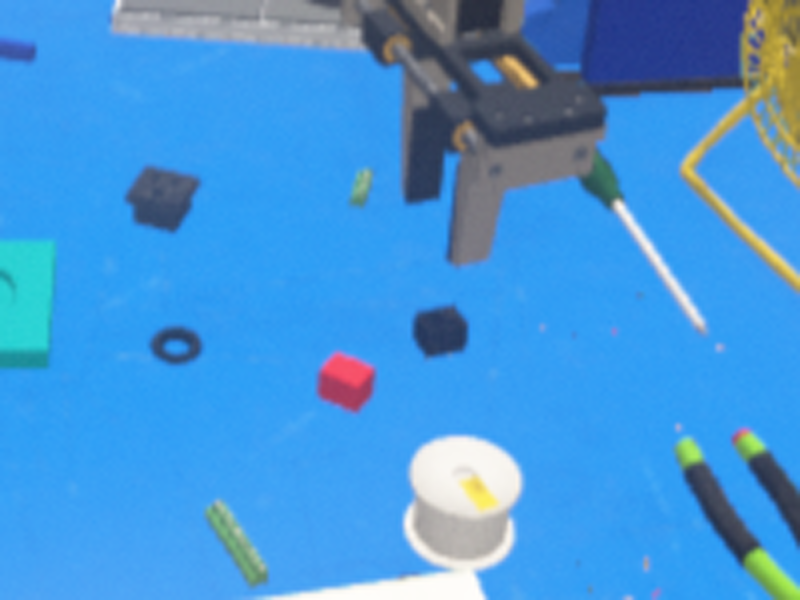

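The fingers look further back and higher than the projected TCP at crop (439,257). The arm may have still been settling. I'll take a settled look in both cameras.

```bash
python3 - <<'E'
from h import *
bot.hold(1)
a=bot.read_camera("side");t=bot.read_camera("top");e=bot.current_ee_pos();print(e,bot.current_opening())
out=[]
for c,b,f in((a,(255,190,365,275),6),(t,(300,110,400,190),5.5)):
    u,v=proj(c,e);im=cv2.resize(c["pixels"][b[1]:b[3],b[0]:b[2]],None,fx=f,fy=f,interpolation=cv2.INTER_CUBIC)
    for X,col in((e,(0,0,255)),((.5912,-.2303,.024),(0,255,255)),(e+[-.2*.0253,.98*.0253,0],(255,0,255)),(e-[-.2*.0253,.98*.0253,0],(255,0,255))):
        q=proj(c,X);cv2.drawMarker(im,(int((q[0]-b[0]+.5)*f),int((q[1]-b[1]+.5)*f)),col,0,14,2)
    out.append(im)
w=[cv2.resize(o,(400,int(o.shape[0]*400/o.shape[1]))) for o in out]
h=max(o.shape[0] for o in w);w=[cv2.copyMakeBorder(o,0,h-o.shape[0],0,0,0) for o in w]
cv2.imwrite("pics/b2.png",np.hstack(w))
uv,p,r,n=blob(a,"black",(298,242,322,264),.012);print("relay side",uv,p,n)
E
```

```text
[ 0.59121261 -0.2303068   0.06001274] 0.5493389031469766Traceback (most recent call last):
  File "<stdin>", line 13, in <module>
  File "h.py", line 16, in blob
    k=max(cs,key=cv2.contourArea)
ValueError: max() iterable argument is empty
```

View pics/b2.png

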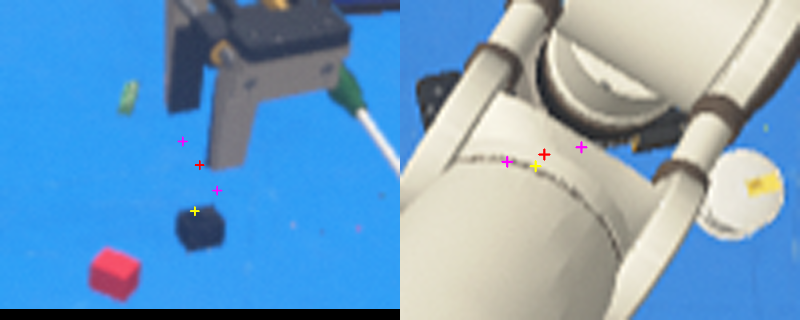

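The relay's top is right under the yellow mark, so the cameras agree about it. The real finger ends sit about 28 crop px (≈20 mm) above the projected TCP, so the nominal TCP isn't at the fingertips and the gripper closed above the block. I'll measure the real tip height by touching the bench gently in a clear spot.

```bash
python3 - <<'E'
from h import *
bot.line_to((.5912,-.2303,.1));bot.set_gripper(0,5)
x,y=.53,-.14
bot.goto((x,y,.06),rot((x,y,.06),90));bot.line_to((x,y,.012),max_speed=.06);bot.hold(.2)
f0=bot.current_contact_force()[2]
z=.012
while z>-.03:
    z-=.001;bot.line_to((x,y,z),max_speed=.03);f=bot.current_contact_force()[2]-f0
    if abs(f)>2.5:break
print("touch z",z,bot.current_ee_pos(),"F",f,f0)
a=bot.read_camera("side");e=bot.current_ee_pos();b=(220,180,340,270);im=cv2.resize(a["pixels"][180:270,220:340],None,fx=6,fy=6,interpolation=cv2.INTER_CUBIC)
for X in(e,(e[0],e[1],0)):
    q=proj(a,X);cv2.drawMarker(im,(int((q[0]-220+.5)*6),int((q[1]-180+.5)*6)),(0,0,255),0,14,2)
cv2.imwrite("pics/b3.png",im)
bot.line_to((x,y,.1));print(bot.current_clock())
E
```

```text
touch z -0.023000000000000017 [ 0.53026262 -0.14011645 -0.02259336] F 4.465273626349655 -0.535096245897463
30.0417
```

View pics/b3.png

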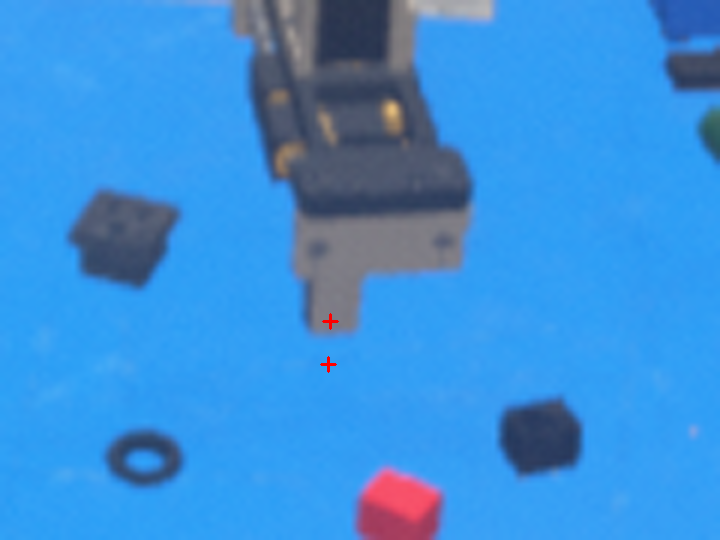

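Bench contact came at commanded z ≈ −0.0225, so the real finger ends are about 22 mm short of the nominal TCP. Laterally they agree with the mark to a few mm. I'll correct all heights by that and retry the relay.

```bash
sed -i 's/(\*xy,z)/(*xy,z-OFF)/g; s/(\*xy,z+.015)/(*xy,z+.015-OFF)/; s/^VIA=.*/OFF=.0222\nVIA=(.43,-.03,.16)/; s/up=.12/up=.09/; s/(\*xy,.14),max_speed=.15/(*xy,.12),max_speed=.25/g; s/p=(\*xy,.14)/p=(*xy,.12)/; s/max_speed=.12)/max_speed=.2)/g' h.py; python3 - <<'E'
from h import *
pick((.5912,-.2303),102,.009,.020,15)
place((.503,.1755),77.5,.0212,.020)
bot.goto(VIA,rot(VIA,77))
t=snap("a2","top",(110,100,350,230),3.3)
E
```

```text
grip mm 19.420838768697056 N 15.000651329755783 tcp [ 0.5917 -0.2308 -0.0124]
lifted mm 19.43455944520509 N 14.999941438436508
down F [-1.8 -0.6  4. ] [ 0.503   0.1755 -0.0006]
t 39.0333
```

View pics/a2.png

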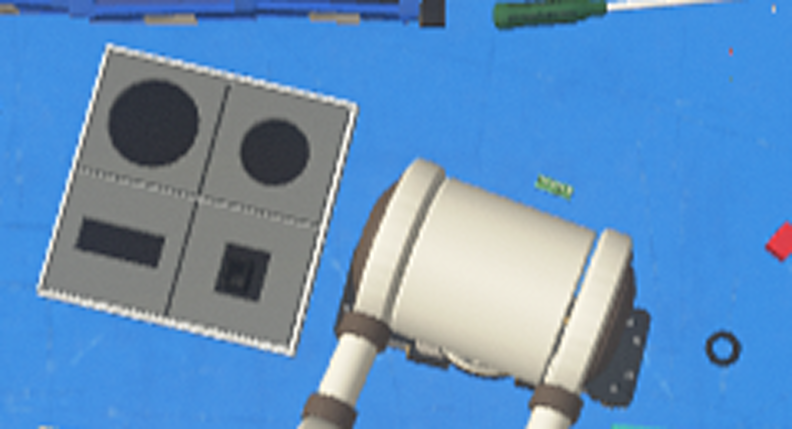

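The relay sits in its recess at crop (240,271), about centred, and was seated with 4 N. Next is the long strip, gripped high so the fingers stay above the foam.

```bash
python3 - <<'E'
from h import *
pick((.458,-.3675),18.7,.0068,.010,10,pre=.025)
place((.5262,.2763),-12.6,.0191,.010,rel=.012)
bot.goto(VIA,rot(VIA,77))
t=snap("a3","top",(110,100,410,230),2.6)
for k,b in(("g",(318,196,340,214)),):print(blob(t,"black",b,.008))
print(blob(t,"green",(128,160,165,188),.024), bot.current_clock())
E
```

```text
grip mm 9.065269770776332 N 10.001364648342133 tcp [ 0.4585 -0.368  -0.0145]
lifted mm 9.554958344494835 N 9.995371699333191
down F [-1.5 -0.1  5.1] [ 0.5263  0.2763 -0.0027]
t 50.5917
((np.float64(328.6774193548387), np.float64(205.06451612903226)), array([ 0.44480228, -0.21847347]), ((444.9820251464844, -217.99655151367188), (21.802501678466797, 24.616437911987305), 0.4776003956794739), 31)
((np.float64(146.74683544303798), np.float64(173.77215189873417)), array([0.52333038, 0.27236341]), ((524.0070190429688, 272.7488098144531), (52.139225006103516, 12.696929931640625), 79.13026428222656), 79) 51.8667
```

View pics/a3.png

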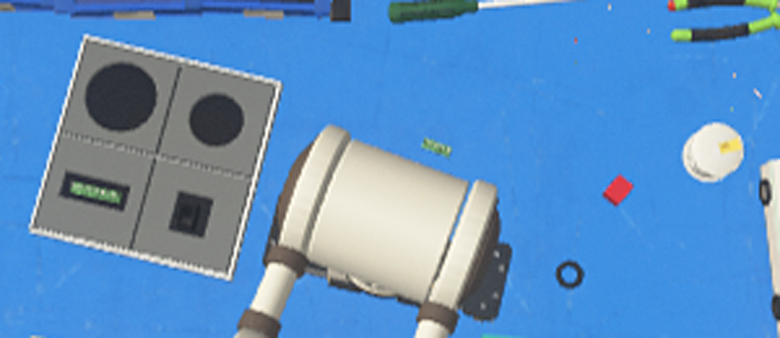

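The strip lies inside its recess at about (98,191) in the crop and was seated with 5 N. Grommet at (329,205) next: gripped by its upper part and released about 2 mm over the floor, because the fingers are too wide for the recess. Then the reel.

```bash
python3 - <<'E'
from h import *
pick((.4446,-.2185),90,.0046,.030,10,pre=.028)
place((.6035,.1530),77.5,.0188,.030,rel=.014)
bot.goto(VIA,rot(VIA,77))
t=snap("a4","top",(110,100,410,230),2.6);print(bot.current_clock())
E
```

```text
grip mm 28.693997910441677 N 9.6426868729759 tcp [ 0.445  -0.2188 -0.0171]
lifted mm 28.524288593311045 N 9.658677357947454
down F [ 0.3 -0.5  0.5] [ 0.6035  0.153  -0.0035]
t 60.85
63.2333
```

View pics/a4.png

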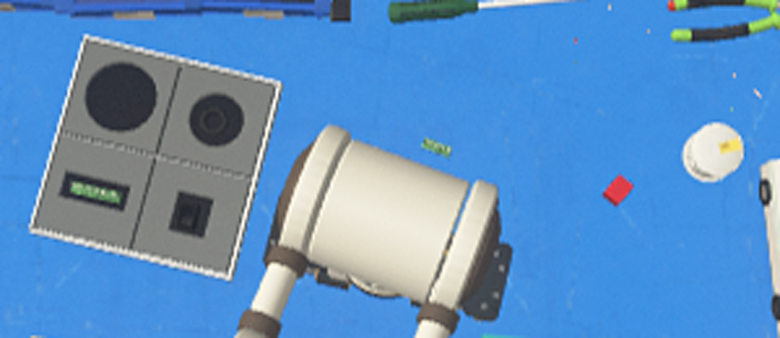

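The grommet lies centred in its recess at (214,119) in the crop. Now the reel.

```bash
python3 - <<'E'
from h import *
pick((.5700,-.3672),0,.010,.054,25,pre=.028)
place((.6270,.2530),77.5,.0221,.054,rel=.018)
bot.goto(VIA,rot(VIA,77))
t=snap("a5","top",(110,100,410,230),2.6);snap("a5s","side",(210,120,330,200),6);print(bot.current_clock())
E
```

```text
grip mm 55.82669317169799 N 25.00128250569105 tcp [ 0.5715 -0.368  -0.0105]
lifted mm 56.122037258400674 N 24.996476657688618
down F [-3.8 -1.1  7.7] [0.6272 0.253  0.0013]
t 74.1833
76.5
```

View pics/a5.png

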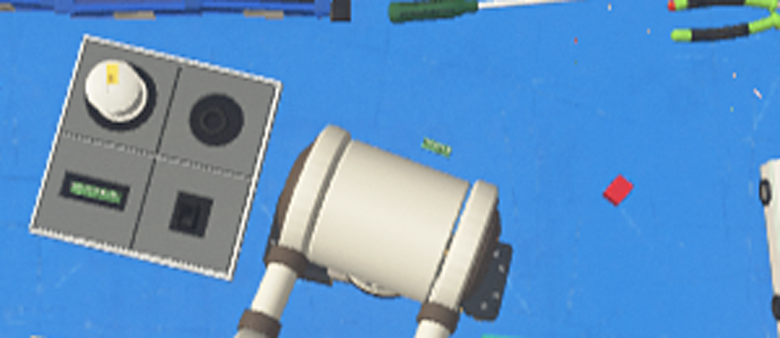

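View pics/a5s.png

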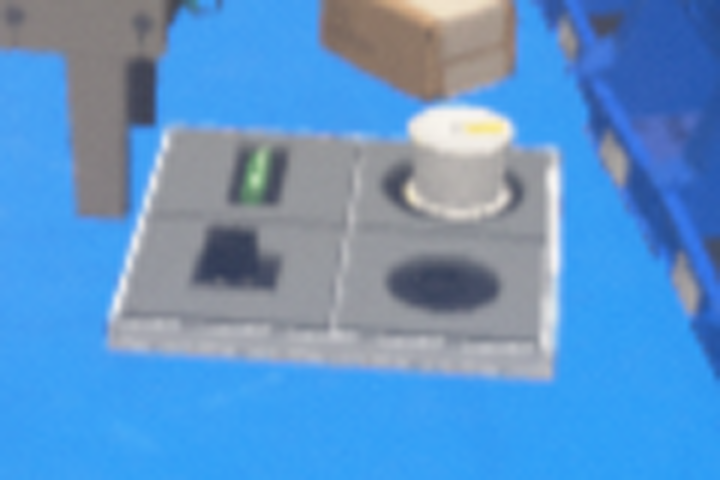

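The reel stands upright inside its recess: flange ring at (457,205) in the side crop, with dark gap visible all round. Relay, strip and grommet are all inside theirs, and the short strip is unmoved at (436,147) in the top crop. The receptacle is under the arm in this view and was never approached. The arm is clear, so I'm handing in.

```bash
python3 -c "
from workcell import bot
print(bot.job_done(),bot.current_clock())"
```

```text
the job is handed in; nothing more can be done
the job is handed in; nothing more can be done
```

The relay, long strip, grommet and reel are each in their own recess, the look-alikes were left alone, and the job was handed in at about 77 s; no verdict came back.

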